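Stow the stapler and cards in the sliding-tray drawer

ROBOT

A 6-joint arm with a two-finger parallel gripper is mounted at the origin on a cart in front of the work surface, level with it; the furniture and walls round the work are solid. World frame = base frame: x ahead of the robot, y to its left, z up, the work surface at z = 0. Lengths are in m, angles in rad, forces in N, time in s.
With the tool pointing down it reaches from about 0.25 to 0.725 m from the base axis. Payload 4 kg.
Tool frame: the origin (TCP) lies between the finger pads; the fingertips stand 8 mm ahead of it and the grasp point (between the pads) lies 11 mm behind it (bot.tip_reach is the distance from the TCP to the fingertips, in m); z points along the fingers, y is the line along which they close (so a half turn about z gives the same grasp; the last joint's range is limited). The gripper opens to 85 mm and grips with 20 to 120 N. Pads are 22 mm wide; open, the fingers measure 114 mm over their backs; the gripper's body (76 mm by 85 mm) begins 54 mm behind the grasp point. The pads swing forward as they close: fully open they stand 13 mm farther back than shut.
Start: joints at [-1.183, 0.241, 0.005, 1.335, 0, 1.571], TCP at [0.189, -0.463, 0.239] pointing down, gripper open.
Joint ranges: [-2.72, 2.72], [-1.05, 1.87], [-1.09, 1.28], [-1.99, 2.15], [-1.42, 1.44], [-3.14, 3.14]. Speed limits (rad/s): [2.79, 2.79, 3.14, 3.14, 3.14, 3.14].

INTERFACE

Orientations are given as a unit quaternion [x, y, z, w].
In Python, from workcell import bot gives the robot as it stands.
- The arm moves only by the tool move_arm, never from a script. Its argument "deltas" is a list of rows, each a list of 7 numbers: the opening, from 0 (shut) to 1 (fully open), then the shift along the tool's x, y, z in mm, then the turn, a rotation vector about the tool's x, y, z in degrees. In form: [[gripper, tx, ty, tz, ax, ay, az], ...]. A call has 1 to 10 rows; each row shifts and turns the commanded pose from where the row before left it, along the tool's axes as they then stand; what a row does not reach is not made up. A row lasts 1/12 s, in which the tool goes at most 41.7 mm and 7.16 degrees, less where a joint would pass 70% of its speed; a pose out of reach is approached as far as the arm can. A call is refused whole if a number of a shift passes 41.7 or a number of a turn 7.16, either way. A call with a gripper value outside its range is refused whole. The fingers move at their own pace and stop on an object; the grip force is fixed at half the most. Time passes only in rows, so rows that do not move let the fingers close. It gives the time, the measured TCP pose, the force, the opening and the grip force at its end, in the units of the state.
- bot.get_obs(): the state, without advancing time (a new reading comes with each control period).
- bot.camera(name): name is "scene" or "top" or "wrist"; returns the picture (420x560x3 uint8, blue, green, red); there is no depth.
- bot.calibration(name): a dict with "K" (3x3 intrinsics, pixels), "position" and "orientation" of the camera in the world. Camera axes: x right, y down, z forward; pixel columns grow to the right and rows downward; lengths in m; the calibration is good to about 2 mm. A picture is of the moment at which its call begins: read the wrist's pose just before it. calibration takes no time and is no camera call; for the wrist camera it gives the pose at the moment of the call.
- bot.job_done(): hands the job in; it is judged then, once.
Trained networks look in the newest picture that a camera, given by its name, has taken for a name from the list of things; names that differ only in an ending like _2 or _b are one class to them, and where a whole thing is asked for, a point or a joint stands for the part that bears it (a point fixed in the world has none). Each returns a list of dicts, best first, with "conf" (0 to 1); they miss things now and then, are a little off and sometimes report something else, mostly with a low value. They report only what shows in the picture. A call takes as long as a camera call. They do not tell look-alikes from the thing itself.
- bot.outline_of(query, camera): "pixels" (420x560 bool, what is visible of it) and "rect" ([left, top, width, height] in pixels, round what is visible of it).
The state is a dict: "clock": time; "joint_pos": joint angles; "joint_vel": joint speeds; "tau": joint torques, N m; "eef_pos": TCP position; "tool_rot": TCP orientation; "ft_force": force on the tool from outside, world axes, zero at the start; "ft_torque": the same for the moment, N m; "grip_width": finger opening in m; "grasp_force": force on a finger pad.
Only numpy, scipy, OpenCV 4.12 (cv2) and the standard library are available. Lean on these libraries where they do the work, as an engineer would, in place of code of your own. Each camera call takes 0.05 s, during which the arm holds its last target. There are 200 camera calls.

TASK

Tidy the desk for closing. Open the drawer of the low desk unit, slide its grey tray across to the right end, stand the stapler on its base in the deep left well that this uncovers, and lay the white card stack flat in the empty front bay of the tray. Then shut the drawer fully, with the tray still at the right end and the other loose things on the desk left where they are.

Things in the scene. Friction and masses are not known exactly. Their poses are not given: they have to be found in the camera images.
- cabinet: Low white desk unit with one drawer, fixed to the desk; 180 deep (x) x 290 wide (y) x 126 mm high. Origin under its centre on the desk. Its x axis points from its front to its back, y to its left end (as seen from the robot), z up; drawer, tray and all points share these axes. The plane of its front opening is 90 mm in front of (-x of) the origin. A candle jar and a folded card stand on the rear half of its top, up to z = 216 mm.
- drawer (a joint): Drawer travel in m: 0 shut, 0.170 fully out (toward -x of the cabinet, toward the robot). Runs with about 1.5 N friction and stays where left. Wooden front panel 286 wide, 16 thick, its upper edge 112 mm over the desk, its face 35 mm behind the handle bar; drawer sides 90 mm over the desk, inside 240 mm wide and 170 mm from front to back.
- drawer_handle (a point): Middle of the drawer's steel bar handle, which is 110 mm long along the cabinet's y, about 10 mm thick, 95 mm over the desk, 35 mm in front of the panel's face (gap behind the bar about 30 mm). Moves with the drawer.
- left_well (a point): Middle of the floor of the deep left well of the drawer, 16 mm over the desk. Well 118 mm wide (y); its mouth, 54 mm above the floor between the tray runners, is 160 mm front to back (x), and is clear of the cabinet only with the drawer all the way out. With the tray at the left it is covered. Moves with the drawer. The right well, already filled by a tape roll, is beside it.
- tray (a joint): Travel of the grey tray in m, sideways on runners inside the drawer: 0 over the left well, 0.120 at the right end over the right well. About 0.8 N friction, stays where left; it can be pushed by the inside of its side walls. Tray 166 (x) x 118 (y) x 23 mm, outer walls 4 mm, floor 3 mm, rim 93.5 mm over the desk.
- card_bay (a point): Middle of the floor of the tray's empty front bay, 73.5 mm over the desk; the bay is 101 mm (x) by 110 mm (y), 20 mm deep. The bay behind it holds two hair clips. Moves with the tray and drawer.
- stapler: Desk stapler, dark, 36 (x) x 145 (y) x 52 mm (z), 0.17 to 0.34 kg, base plate 36 mm wide, upper arm (z 30 to 52 mm) 32 mm wide. Origin at the centre of its underside, long axis its y. It does not open. Too tall for the tray: the drawer would not shut over it.
- card_stack: White boxed stack of cards, 55 (x) x 89 (y) x 17 mm (z), 0.03 kg. Origin at the centre of its underside, long axis its y.
- sticky_notes: Square pad of notes, 77 x 77 x 15 mm, a bystander lying to the right of the desk unit. Origin at the centre of its underside.
- tape_dispenser: Black tape dispenser, 52 x 141 x 82 mm, a bystander. Origin at the centre of its underside.
Not all that is in view belongs to the job. Leave any yellow look-alike of the stapler alone.

How it is judged:
By the outcome, as a careful person would: the job done as asked, in the order asked, and still so for the second after the job is handed in, with the robot touching nothing.
It also fails if it takes over 72 s, if anything falls off the work surface, if the arm or the gripper's body presses on something with over 40 N, if the wrist force passes 120 N, or if a joint passes its speed limit or range.

## Working session

There is one attempt and no reset: what is moved stays moved. The work goes in short steps, Python scripts to look and compute and a tool call to move; the robot and the scene stay as the last step left them, time stands still between calls to the robot, and variables do not carry over. Pictures are saved under pics/ and viewed, at most 13 in all, crops included, and the job is handed in when it is done.

Besides the shell and the picture viewer there is one more tool, called after "Emit:" as name([rows], argument=value, ...), one row to a line, values as JSON. move_arm: Moves the arm, as the interface text tells. Its arguments: {"type":"object","properties":{"deltas":{"type":"array","items":{"type":"array","items":{"type":"number"}}}},"required":["deltas"]}

```bash
mkdir -p pics; ls; cat > h.py <<'E'
import numpy as np,cv2
from scipy.spatial.transform import Rotation as R
from workcell import bot
def ray(cal,u,v):
    K=np.array(cal["K"]);d=np.linalg.inv(K)@np.array([u,v,1.0])
    return np.array(cal["position"]),R.from_quat(cal["orientation"]).as_matrix()@d
def atz(cal,u,v,z):
    p,d=ray(cal,u,v);return p+d*(z-p[2])/d[2]
def proj(cal,P):
    Rm=R.from_quat(cal["orientation"]).as_matrix();c=(np.atleast_2d(P)-cal["position"])@Rm
    q=c@np.array(cal["K"]).T;return q[:,:2]/q[:,2:]
E
python3 - <<'E'
from h import *
for n in("top","scene"):
    im=bot.camera(n);cv2.imwrite(f"pics/{n}0.png",im)
    c=bot.calibration(n);print(n,c)
    for q in("cabinet","drawer_handle","stapler","card_stack","tray","sticky_notes","tape_dispenser"):
        for r in bot.outline_of(q,n):
            if r["conf"]<.2: continue
            m=r["pixels"].astype(np.uint8);ys,xs=np.nonzero(m)
            print(q,round(r["conf"],2),r["rect"],cv2.minAreaRect(np.c_[xs,ys].astype(np.float32)),im[m>0].mean(0).round())
print(bot.get_obs())
E
```

```text
pics
top {'K': array([[401.48921451,   0.        , 284.99790399],
       [  0.        , 401.48921451, 209.21372104],
       [  0.        ,   0.        ,   1.        ]]), 'position': array([ 0.41999819, -0.12990837,  1.23731042]), 'orientation': array([ 0.70995975, -0.70050629,  0.04762594, -0.05458814])}
cabinet 0.69 [162.4, 111.4, 105.6, 104.6] ((212.72940063476562, 165.51763916015625), (107.52849578857422, 99.85884857177734), 4.398705005645752) [114. 136. 146.]
cabinet 0.54 [344.0, 161.4, 42.3, 40.0] ((365.4999694824219, 179.0), (44.547725677490234, 20.50609588623047), 45.0) [55. 67. 74.]
drawer_handle 0.67 [161.9, 182.3, 98.0, 33.3] ((211.50515747070312, 199.88658142089844), (101.53152465820312, 31.331287384033203), 2.602562189102173) [ 67.  91. 109.]
stapler 0.87 [362.5, 218.1, 46.0, 24.3] ((385.694091796875, 230.6351318359375), (12.140350341796875, 50.20845031738281), 73.0091781616211) [59. 63. 65.]
stapler 0.62 [282.6, 246.7, 19.7, 49.4] ((289.07000732421875, 269.989990234375), (46.9518928527832, 11.7379732131958), 81.8698959350586) [ 43. 157. 175.]
card_stack 0.58 [320.3, 221.
[... 2091 characters left out ...]
.]
{'clock': 0.8, 'joint_pos': array([-1.18300161e+00,  2.40573584e-01,  5.04154584e-03,  1.33516067e+00,
        1.83018724e-05,  1.57078341e+00]), 'joint_vel': array([-0.00042992, -0.00028157, -0.00053656,  0.00110511,  0.00140836,
       -0.00061939]), 'tau': array([ 3.03512861e-04, -3.72151816e+01,  2.52678412e+01,  7.63844091e-04,
       -1.49668253e-04, -8.88279999e-06]), 'eef_pos': array([ 0.18909219, -0.46290308,  0.23933556]), 'tool_rot': array([9.81259482e-01, 1.92691013e-01, 1.89619901e-05, 4.90752813e-05]), 'ft_force': array([ 0.682318  ,  0.38683958, -0.10782661]), 'ft_torque': array([-0.03245774, -0.02273031, -0.05547003]), 'grasp_force': 0.0, 'grip_width': 0.08588308285630968}
```

View top.

```bash
python3 - <<'E'
import cv2
a=cv2.imread("pics/top0.png");cv2.imwrite("pics/top0c.png",cv2.resize(a[95:315,130:430],None,fx=2.66,fy=2.66,interpolation=cv2.INTER_CUBIC))
E
```

```text
(no output)
```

View pics/top0c.png

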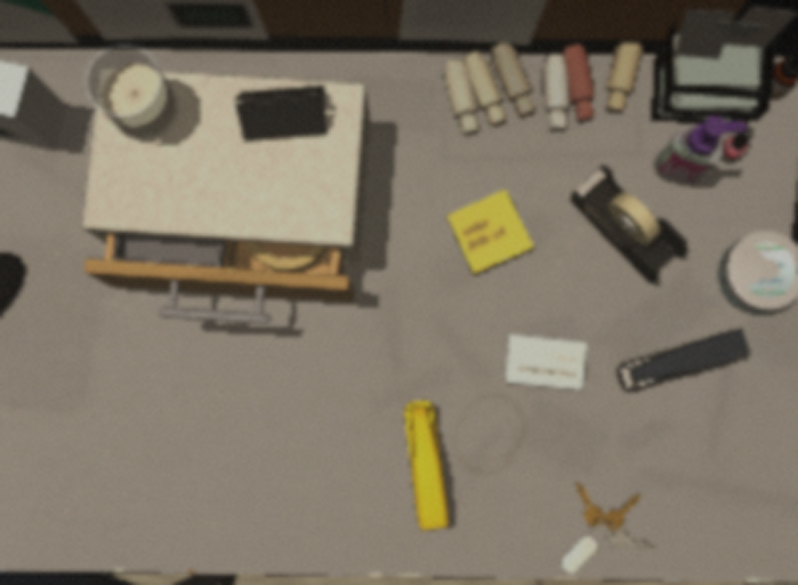

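View pics/scene0.png

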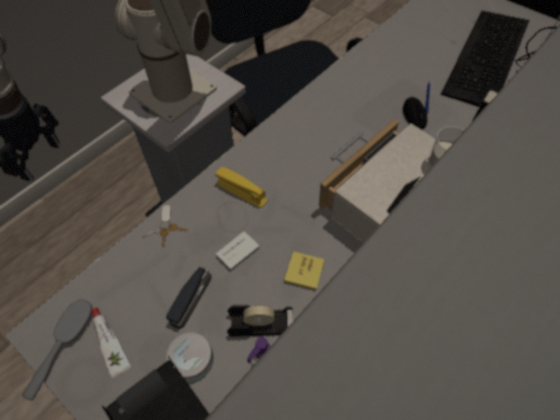

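The top crop shows two staplers: dark at (386,230) and yellow at (289,270) in full-image pixels. The dark one fits the description, and this enlarged crop confirms it. The white cards are at (335,231). The drawer is already slightly open, with the tray on the left and the tape roll on the right.

```bash
cat > m.py <<'E'
from h import *
c=bot.calibration("top")
f=lambda u,v,z:atz(c,u/2.66+130,v/2.66+95,z)
FL,FR,BR=f(87,229,.126),f(353,244,.126),f(365,85,.126)
print("cab",FL,FR,BR,np.linalg.norm(FL-FR),np.linalg.norm(BR-FR))
for p in((162,315),(270,318),(88,267),(347,284)):print("h",p,f(*p,.1))
d=FL-FR;print("cab y angle",np.degrees(np.arctan2(d[1],d[0])))
bot.camera("top")
for q,z in(("stapler",.05),("card_stack",.017),("sticky_notes",.015)):
    for r in bot.outline_of(q,"top")[:2]:
        ys,xs=np.nonzero(r["pixels"]);P=np.array([atz(c,u,v,z)[:2] for u,v in zip(xs+0.,ys+0.)]).astype(np.float32)
        b=cv2.minAreaRect(P*1000);bp=cv2.boxPoints(b);e=[bp[1]-bp[0],bp[2]-bp[1]];l=max(e,key=np.linalg.norm)
        print(q,r["conf"],np.round(b[0],1),np.round(b[1],1),"long axis deg",np.degrees(np.arctan2(l[1],l[0])))
o=bot.get_obs();print(o["eef_pos"],R.from_quat(o["tool_rot"]).as_matrix().round(3),bot.tip_reach)
cw=bot.calibration("wrist");print("wristcam rel",R.from_quat(o["tool_rot"]).as_matrix().T@(cw["position"]-o["eef_pos"]),(R.from_quat(o["tool_rot"]).inv()*R.from_quat(cw["orientation"])).as_matrix().round(2))
E
python3 m.py
```

```text
cab [0.65795605 0.22989479 0.126     ] [ 0.6451484  -0.05399596  0.126     ] [ 0.8209564  -0.06314014  0.126     ] 0.2841795100657125 0.1760456445723107
h (162, 315) [0.57001147 0.15183529 0.1       ]
h (270, 318) [0.56825349 0.03529397 0.1       ]
h (88, 267) [0.62148194 0.23478014 0.1       ]
h (347, 284) [ 0.60633992 -0.04670913  0.1       ]
cab y angle 87.41686867260239
stapler 0.81 [ 533.1 -416. ] [ 34.8 150.2] long axis deg -72.20499
stapler 0.58 [ 415.1 -131.9] [140.3  34.8] long axis deg 8.274437
card_stack 0.87 [ 532.3 -267.4] [88.6 55.4] long axis deg 83.81873
sticky_notes 0.69 [ 685.2 -201.2] [79.6 77.1] long axis deg 26.171331
[ 0.18908381 -0.46284889  0.23930095] [[ 0.926  0.378 -0.   ]
 [ 0.378 -0.926  0.   ]
 [ 0.    -0.    -1.   ]] 0.008
wristcam rel [ 0.0720242   0.00037892 -0.13508838] [[-0.   -0.96 -0.29]
 [ 1.   -0.    0.  ]
 [-0.   -0.29  0.96]]
```

Emit:
move_arm([
  [0.35, 0, 0, 0, 0, 0, -6.5],
  [0.35, 0, 0, 0, 0, 0, -6.5],
  [0.35, 0, 0, 0, 0, 0, -6.5],
  [0.35, 0, 0, 0, 0, 0, -6.5],
  [0.35, 0, 0, 0, 0, 0, -6.5],
  [0.35, 0, 0, 0, 0, 0, -6.5],
  [0.35, 0, 0, 0, 0, 0, -6.5],
  [0.35, 0, 0, 0, 0, 0, -6.5],
  [0.35, 0, 0, 0, 0, 0, -6.5],
  [0.35, 0, 0, 0, 0, 0, -6.5],
])

```text
clock: 1.83
eef_pos: [0.1891, -0.4629, 0.2393]
tool_rot: [0.722, 0.692, -0.0, 0.0]
ft_force: [0.5, -0.4, -0.3]
grip_width: 0.0297
grasp_force: 0.0
```

Emit:
move_arm([
  [0.35, 34, 21, 0, 0, 0, 0],
  [0.35, 34, 21, 0, 0, 0, 0],
  [0.35, 34, 21, 0, 0, 0, 0],
  [0.35, 34, 21, 0, 0, 0, 0],
  [0.35, 34, 21, 0, 0, 0, 0],
  [0.35, 34, 21, 0, 0, 0, 0],
  [0.35, 34, 21, 0, 0, 0, 0],
  [0.35, 34, 21, 0, 0, 0, 0],
  [0.35, 34, 21, 0, 0, 0, 0],
  [0.35, 34, 21, 0, 0, 0, 0],
])

```text
clock: 2.67
eef_pos: [0.4161, -0.1316, 0.2396]
tool_rot: [0.724, 0.69, 0.0, 0.0]
ft_force: [0.9, -0.9, -0.7]
grip_width: 0.0295
grasp_force: 0.0
```

Emit:
move_arm([
  [0.35, 34, 21, 0, 0, 0, 0],
  [0.35, 34, 21, 0, 0, 0, 0],
  [0.35, 34, 21, 0, 0, 0, 0],
  [0.35, 34, 21, 0, 0, 0, 0],
  [0.35, 34, 21, 0, 0, 0, 0],
  [0.35, 34, 21, 0, 0, 0, 0],
  [0.35, 30, 17, 0, 0, 0, 0],
  [0.35, 0, 0, 0, 0, 0, 0],
  [0.35, 0, 0, 0, 0, 0, 0],
])

```text
clock: 3.42
eef_pos: [0.5699, 0.0951, 0.2383]
tool_rot: [0.723, 0.691, -0.001, -0.0]
ft_force: [-0.0, -1.3, -0.1]
grip_width: 0.0301
grasp_force: 0.0
```

```bash
cat > st.py <<'E'
from h import *
def st():
    o=bot.get_obs();M=R.from_quat(o["tool_rot"]).as_matrix()
    print("t",round(o["clock"],2),"p",(o["eef_pos"]*1000).round(1),"yaw",np.degrees(np.arctan2(M[1,0],M[0,0])).round(2),"tz",M[:,2].round(3),"w",(o["grip_width"]*1000).round(1),"gf",round(o["grasp_force"],1),"F",o["ft_force"].round(1),"q",o["joint_pos"].round(2))
    return o,M
E
python3 - <<'E'
from st import *
o,M=st();im=bot.camera("wrist");cw=bot.calibration("wrist");cv2.imwrite("pics/w1.png",im)
print(proj(cw,[[.569,.0936,.095],[.57,.152,.095],[.568,.035,.095]]),{k:np.array(v).round(3) for k,v in cw.items()})
E
```

```text
Traceback (most recent call last):
  File "st.py", line 4, in st
    print("t",round(o["clock"],2),"p",(o["eef_pos"]*1000).round(1),"yaw",np.degrees(np.arctan2(M[1,0],M[0,0])).round(2),"tz",M[:,2].round(3),"w",(o["grip_width"]*1000).round(1),"gf",round(o["grasp_force"],1),"F",o["ft_force"].round(1),"q",o["joint_pos"].round(2))
                                                                                                                                                 ^^^^^^^^^^^^^^^^^^^^^^^^^^^^
AttributeError: 'float' object has no attribute 'round'
```

```bash
sed -i 's/(o\["grip_width"\]\*1000).round(1)/round(o["grip_width"]*1000,1)/' st.py
python3 - <<'E'
from st import *
o,M=st();im=bot.camera("wrist");cw=bot.calibration("wrist");cv2.imwrite("pics/w1.png",im)
print(proj(cw,[[.569,.0936,.095],[.57,.152,.095],[.568,.035,.095]]),{k:np.array(v).round(3) for k,v in cw.items()})
E
```

```text
t 3.42 p [569.9  95.1 238.3] yaw 87.41 tz [-0.001 -0.    -1.   ] w 30.1 gf 0.0 F [-0.  -1.3 -0.1] q [ 0.17  0.4   0.22  1.4  -0.    1.78]
[[279.05352535 191.87955367]
 [276.83604598 118.64656212]
 [281.03599147 257.22083757]] {'K': array([[350.919,   0.   , 277.892],
       [  0.   , 350.919, 205.105],
       [  0.   ,   0.   ,   1.   ]]), 'position': array([0.572, 0.166, 0.374]), 'orientation': array([ 0.989, -0.023, -0.004,  0.146])}
```

View pics/w1.png

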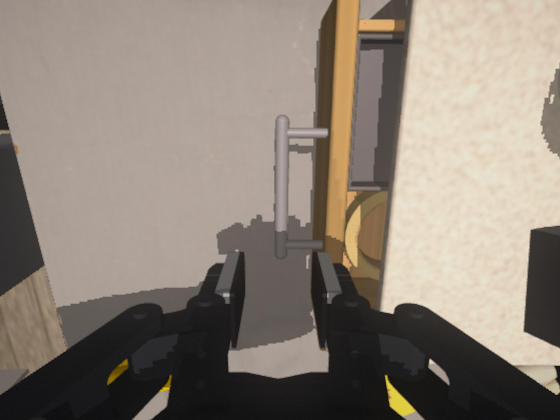

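The bar is at column 282, rows 116–258, which agrees with the estimate to within 3 mm. The drawer is about 27 mm out.

Emit:
move_arm([
  [0.35, -2, 2, 38, 0, 0, 0],
  [0.35, 0, 0, 38, 0, 0, 0],
  [0.35, 0, 0, 38, 0, 0, 0],
  [0.35, 0, 0, 25, 0, 0, 0],
  [0.35, 0, 0, 15, 0, 0, 0],
  [0, 0, 0, 0, 0, 0, 0],
  [0, 0, 0, 0, 0, 0, 0],
  [0, 0, 0, 0, 0, 0, 0],
  [0, 0, 0, 0, 0, 0, 0],
])

```text
clock: 4.22
eef_pos: [0.57, 0.0895, 0.0844]
tool_rot: [0.725, 0.689, -0.002, -0.0]
ft_force: [0.5, -4.5, -15.1]
grip_width: 0.0086
grasp_force: 58.2
```

Emit:
move_arm([
  [0, 0, -8, 0, 0, 0, 0],
  [0, 0, -15, 0, 0, 0, 0],
  [0, 0, -20, 0, 0, 0, 0],
  [0, 0, -20, 0, 0, 0, 0],
  [0, 0, -20, 0, 0, 0, 0],
  [0, 0, -18, 0, 0, 0, 0],
  [0, 0, -14, 0, 0, 0, 0],
  [0, 0, -10, 0, 0, 0, 0],
  [0, 0, -6, 0, 0, 0, 0],
  [0, 0, -3, 0, 0, 0, 0],
])

```text
clock: 5.05
eef_pos: [0.4356, 0.0967, 0.0845]
tool_rot: [0.724, 0.69, -0.002, -0.0]
ft_force: [1.0, -5.4, -25.1]
grip_width: 0.0087
grasp_force: 58.8
```

Emit:
move_arm([
  [0, 0, -2, 0, 0, 0, 0],
  [0, 0, -2, 0, 0, 0, 0],
  [0, 0, 0, 0, 0, 0, 0],
])

```text
clock: 5.3
eef_pos: [0.4325, 0.0969, 0.0845]
tool_rot: [0.724, 0.69, -0.002, 0.0]
ft_force: [-0.5, -5.8, -22.4]
grip_width: 0.0087
grasp_force: 59.0
```

Emit:
move_arm([
  [0, 0, -3, 0.5, 0, 0, 0],
  [0, 0, -3, 0.5, 0, 0, 0],
  [0, 0, 0, 0, 0, 0, 0],
])

```text
clock: 5.55
eef_pos: [0.4317, 0.0969, 0.0845]
tool_rot: [0.725, 0.689, 0.002, 0.004]
ft_force: [10.3, -8.6, -28.5]
grip_width: 0.0085
grasp_force: 58.6
```

Emit:
move_arm([
  [0, 0, -2, 0, 0, 0, 0],
  [0, 0, -2, 0, 0, 0, 0],
  [0, 0, 0, 0, 0, 0, 0],
])

```text
clock: 5.8
eef_pos: [0.4317, 0.0969, 0.0846]
tool_rot: [0.725, 0.689, 0.004, 0.007]
ft_force: [20.7, -8.7, -39.0]
grip_width: 0.0089
grasp_force: 58.2
```

Emit:
move_arm([
  [0, 0, 8, 0, 0, 0, 0],
  [0.35, 0, 2, 0, 0, 0, 0],
  [0.35, 0, 0, 0, 0, 0, 0],
  [0.35, 0, 0, -20, 0, 0, 0],
  [0.35, 0, 0, -40, 0, 0, 0],
  [0.2, -20, 20, -35, 0, 0, 0],
  [0, -20, 35, 0, 0, 0, 0],
  [0, -20, 35, 0, 0, 0, 0],
  [0, 0, 10, 0, 0, 0, 0],
  [0, 0, 0, 0, 0, 0, 0],
])

```text
clock: 6.63
eef_pos: [0.5342, 0.0346, 0.1801]
tool_rot: [0.725, 0.689, 0.004, 0.003]
ft_force: [0.3, 1.3, -0.3]
grip_width: -0.0001
grasp_force: 0.0
```

```bash

python3 - <<'E'
from st import *
o,M=st();im=bot.camera("wrist");cw=bot.calibration("wrist");cv2.imwrite("pics/w2.png",im)
np.save("cw2.npy",cw,allow_pickle=True)
for q in("tray","card_bay","left_well","drawer_handle"):
    for r in bot.outline_of(q,"wrist")[:1]:print(q,r["conf"],r["rect"])
E
```

```text
t 6.63 p [534.2  34.6 180.1] yaw 87.12 tz [ 0.01   0.002 -1.   ] w -0.1 gf 0.0 F [ 0.3  1.3 -0.3] q [ 0.06  0.33 -0.02  1.2   0.    1.68]
tray 0.75 [186.4, 0.0, 294.1, 115.6]
card_bay 0.97 [189.6, 2.3, 291.4, 116.8]
left_well 0.67 [83.1, 0.0, 404.2, 308.5]
drawer_handle 0.56 [82.3, 0.0, 405.8, 307.1]
```

View pics/w2.png

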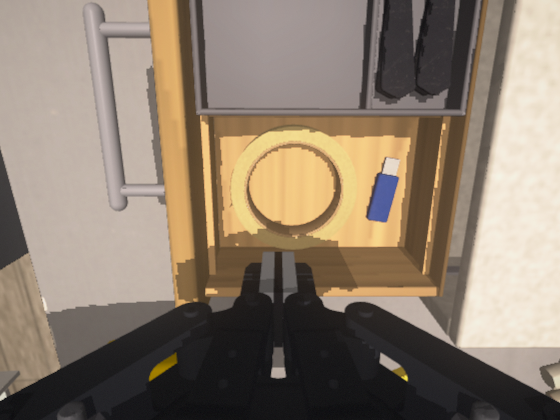

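```bash

python3 - <<'E'
from st import *
cw=bot.calibration("wrist")
for n,u,v,z in(("trayFR",195,113,.0935),("trayBR",466,113,.0935),("div",370,108,.0935),("h1",92,8,.095),("h2",118,206,.095),("innerwallR",290,108,.0935),("drawer right inner side top",205,291,.09),("dr top right inner",438,291,.09)):print(n,(atz(cw,u,v,z)*1000).round(1))
E
```

```text
trayFR [480.6 102.6  93.5]
trayBR [644.2  94.9  93.5]
div [586.2 100.5  93.5]
h1 [430.4 161.4  95. ]
h2 [424.4  47.   95. ]
innerwallR [538.  102.8  93.5]
drawer right inner side top [472.7 -20.4  90. ]
dr top right inner [639.2 -28.4  90. ]
```

Emit:
move_arm([
  [0, 32, 6, 0, 0.55, 0, 0],
  [0, 32, 6, 0, 0, 0, 0],
  [0, 30, 5, 0, 0, 0, 0],
  [0, 0, 0, 30, 0, 0, 0],
  [0, 0, 0, 35, 0, 0, 0],
  [0, 0, 0, 20, 0, 0, 0],
  [0, 0, 0, 6, 0, 0, 0],
  [0, 0, 0, 0, 0, 0, 0],
])

```text
clock: 7.55
eef_pos: [0.5475, 0.1281, 0.0841]
tool_rot: [0.724, 0.69, -0.005, -0.005]
ft_force: [0.1, -0.4, 0.5]
grip_width: -0.0002
grasp_force: 0.0
```

Emit:
move_arm([
  [0, -8, 0, 0, 0, 0, 0],
  [0, -8, 0, 0, 0, 0, 0],
  [0, -12, 0, 0, 0, 0, 0],
  [0, -16, 0, 0, 0, 0, 0],
  [0, -18, 0, 0, 0, 0, 0],
  [0, -18, 0, 0, 0, 0, 0],
  [0, -18, 0, 0, 0, 0, 0],
  [0, -14, 0, 0, 0, 0, 0],
  [0, -10, 0, 0, 0, 0, 0],
  [0, -5, 0, 0, 0, 0, 0],
])

```text
clock: 8.38
eef_pos: [0.5442, -0.0012, 0.0869]
tool_rot: [0.725, 0.689, -0.002, -0.003]
ft_force: [0.2, 1.1, 0.4]
grip_width: 0.0003
grasp_force: 0.4
```

Emit:
move_arm([
  [0, -4, 0, 0, 0, 0, 0],
  [0, -3, 0, 0, 0, 0, 0],
  [0, -3, 0, 0, 0, 0, 0],
  [0, 0, 0, 0, 0, 0, 0],
])

```text
clock: 8.72
eef_pos: [0.5437, -0.0057, 0.0863]
tool_rot: [0.723, 0.691, -0.0, -0.006]
ft_force: [0.5, 8.7, 3.7]
grip_width: 0.0001
grasp_force: 4.5
```

Emit:
move_arm([
  [0, 10, 0, 0, 0, 0, 0],
  [0, 0, 0, -25, 0, 0, 0],
  [0, 0, 0, -40, 0, 0, 0],
  [0, 0, 0, -40, 0, 0, 0],
  [0.3, -30, 0, -10, 0, 0, 0],
  [0.7, -41, 0, 0, 0, 0, 0],
  [1, -41, 0, 0, 0, 0, 0],
  [1, -41, 0, 0, 0, 0, 0],
  [1, -41, 0, 0, 0, 0, 0],
  [1, -41, 0, 0, 0, 0, 0],
])

```text
clock: 9.55
eef_pos: [0.5331, -0.2351, 0.2005]
tool_rot: [0.724, 0.69, -0.004, -0.003]
ft_force: [-0.0, 0.8, -0.7]
grip_width: 0.0725
grasp_force: 0.0
```

Emit:
move_arm([
  [1, -41, 0, 0, 0, 0, 0],
  [1, -41, 0, 0, 0, 0, 0],
  [1, -41, 3, 0, 0, 0, 0],
  [1, -41, 3, 0, 0, 0, 0],
  [1, -20, 0, 0, 0, 0, 0],
  [1, 0, 0, 0, 0, 0, -6.8],
  [1, 0, 0, 0, 0, 0, -6.8],
  [1, 0, 0, 0, 0, 0, -6.8],
  [1, 0, 0, 0, 0, 0, 0],
])

```text
clock: 10.3
eef_pos: [0.5304, -0.4177, 0.1997]
tool_rot: [0.59, 0.808, -0.003, -0.005]
ft_force: [-0.4, 0.9, 0.0]
grip_width: 0.0856
grasp_force: 0.0
```

```bash
cat > look.py <<'E'
from st import *
import sys
def box(q,z,cam="wrist",n=2,save=None):
    im=bot.camera(cam);c=bot.calibration(cam)
    if save:cv2.imwrite(save,im)
    for r in bot.outline_of(q,cam)[:n]:
        ys,xs=np.nonzero(r["pixels"]);P=np.array([atz(c,u,v,z)[:2] for u,v in zip(xs+0.,ys+0.)]).astype(np.float32)
        b=cv2.minAreaRect(P*1000);bp=cv2.boxPoints(b);l=max([bp[1]-bp[0],bp[2]-bp[1]],key=np.linalg.norm)
        print(q,round(r["conf"],2),r["rect"],np.round(b[0],1),np.round(b[1],1),"long deg",np.degrees(np.arctan2(l[1],l[0])).round(1))
    return c
E
python3 - <<'E'
from look import *
st();box("stapler",.045,save="pics/w3.png")
E
```

```text
t 10.3 p [ 530.4 -417.7  199.7] yaw 107.74 tz [-0.011  0.001 -1.   ] w 85.6 gf 0.0 F [-0.4  0.9  0. ] q [-0.66  0.63  0.5   1.45 -0.01  0.6 ]
stapler 0.69 [263.9, 111.9, 43.6, 163.5] [ 536.1 -422.7] [ 33.6 144.2] long deg -73.1
```

View pics/w3.png

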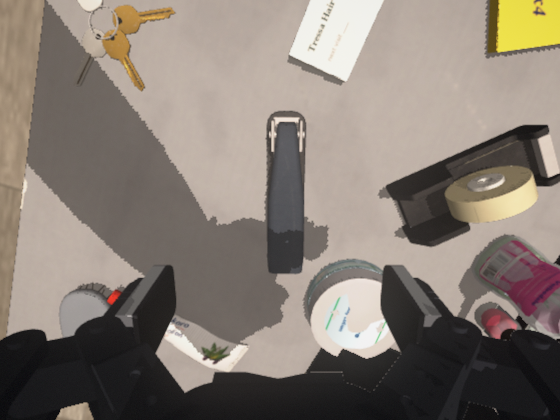

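Emit:
move_arm([
  [0.65, -5, 4, 20, -0.6, 0, 0],
  [0.65, 0, 0, 40, 0, 0, 0],
  [0.65, 0, 0, 40, 0, 0, 0],
  [0.65, 0, 0, 35, 0, 0, 0],
  [0.65, 0, 0, 22, 0, 0, 0],
  [0.65, 0, 0, 14, 0, 0, 0],
  [0.65, 0, 0, 0, 0, 0, 0],
  [0.3, 0, 0, 0, 0, 0, 0],
  [0, 0, 0, 0, 0, 0, 0],
  [0, 0, 0, 0, 0, 0, 0],
])

```text
clock: 11.23
eef_pos: [0.5369, -0.4216, 0.0318]
tool_rot: [0.591, 0.807, 0.001, 0.001]
ft_force: [-0.1, 0.8, -1.3]
grip_width: 0.0289
grasp_force: 59.2
```

Emit:
move_arm([
  [0, 0, 0, 0, 0, 0, 0],
  [0, 0, 0, 0, 0, 0, 0],
  [0, 0, 0, -10, 0, 0, 0],
  [0, 0, 0, -30, 0, 0, 0],
  [0, 0, 0, -40, 0, 0, 0],
  [0, 0, 0, -40, 0, 0, 0],
  [0, 0, 0, -40, 0, 0, 0],
  [0, 0, 0, -10, 0, 0, 0],
  [0, 0, 0, 0, 0, 0, 0],
])

```text
clock: 11.98
eef_pos: [0.5376, -0.4232, 0.2059]
tool_rot: [0.591, 0.807, 0.001, 0.005]
ft_force: [0.0, 0.1, -0.7]
grip_width: 0.0286
grasp_force: 59.5
```

```bash
python3 - <<'E'
from look import *
st();box("stapler",.16,save="pics/w4.png")
E
```

```text
t 11.98 p [ 537.6 -423.2  205.9] yaw 107.61 tz [ 0.009 -0.003 -1.   ] w 28.6 gf 59.5 F [ 0.   0.1 -0.7] q [-0.67  0.63  0.52  1.45  0.    0.6 ]
stapler 0.58 [238.8, 112.2, 78.3, 269.5] [ 540.6 -433.1] [ 46.2 161.2] long deg -74.0
```

View pics/w4.png

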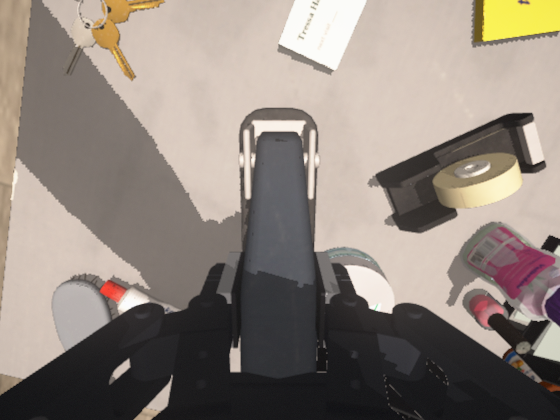

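```bash
python3 - <<'E'
from look import *
o,M=st();c=bot.calibration("wrist")
for u,v,z in((278,108,.174),(278,108,.186),(278,375,.226),(278,375,.218),(240,160,.176),(316,160,.176)):print(u,v,z,(M.T@(atz(c,u,v,z)-o["eef_pos"])*1000).round(1))
E
```

```text
t 12.08 p [ 535.2 -421.4  199.1] yaw 107.61 tz [ 0.     0.004 -1.   ] w 28.9 gf 59.5 F [ 0.6  0.8 -1.2] q [-0.67  0.64  0.51  1.45  0.    0.6 ]
278 108 0.174 [69.2 -1.2 25.4]
278 108 0.186 [69.5 -1.2 13.4]
278 375 0.226 [-26.5  -1.2 -27. ]
278 375 0.218 [-33.8  -1.2 -19. ]
240 160 0.176 [ 46.6 -18.4  23.3]
316 160 0.176 [46.5 16.1 23.3]
```

Emit:
move_arm([
  [0, 0, 0, -30, 0, 0, -7],
  [0, 0, 0, -10, 0, 0, -7],
  [0, 0, 0, 0, 0, 0, -7],
  [0, 0, 0, 0, 0, 0, -7],
  [0, 0, 0, 0, 0, 0, -7],
  [0, 0, 0, 0, 0, 0, -7],
  [0, 0, 0, 0, 0, 0, -7],
  [0, 0, 0, 0, 0, 0, -7],
  [0, 0, 0, 0, 0, 0, -7],
  [0, 0, 0, 0, 0, 0, -6.7],
])

```text
clock: 12.92
eef_pos: [0.5342, -0.4207, 0.2351]
tool_rot: [0.02, 1.0, 0.004, -0.003]
ft_force: [-0.3, -0.5, -2.1]
grip_width: 0.0287
grasp_force: 59.7
```

Emit:
move_arm([
  [0, 0, 25, 0, 0, 0, 0],
  [0, 0, 40, 0, 0, 0, 0],
  [0, 0, 40, 0, 0, 0, 0],
  [0, 0, 40, 0, 0, 0, 0],
  [0, 0, 40, 0, 0, 0, 0],
  [0, 0, 40, 0, 0, 0, 0],
  [0, 0, 40, 0, 0, 0, 0],
  [0, 0, 40, 0, 0, 0, 0],
  [0, 0, 40, 0, 0, 0, 0],
  [0, 0, 40, 0, 0, 0, 0],
])

```text
clock: 13.75
eef_pos: [0.5514, -0.0351, 0.2374]
tool_rot: [0.024, 1.0, 0.002, -0.003]
ft_force: [0.6, -1.3, -1.0]
grip_width: 0.029
grasp_force: 59.8
```

Emit:
move_arm([
  [0, 0, 40, 0, 0, 0, 0],
  [0, 0, 40, 0, 0, 0, 0],
  [0, 0, 40, 0, 0, 0, 0],
  [0, 0, 40, 0, 0, 0, 0],
  [0, 0, 25, 0, 0, 0, 0],
  [0, 0, 11, 0, 0, 0, 0],
  [0, 0, 0, 0, 0, 0, 0],
  [0, 0, 0, 0, 0, 0, 0],
  [0, 0, 0, 0, 0, 0, 0],
])

```text
clock: 14.5
eef_pos: [0.5621, 0.1571, 0.2402]
tool_rot: [0.024, 1.0, 0.001, -0.001]
ft_force: [0.6, -0.4, -0.8]
grip_width: 0.0288
grasp_force: 59.8
```

```bash
python3 - <<'E'
from look import *
st();im=bot.camera("wrist");cv2.imwrite("pics/w5.png",im);st()
c=bot.calibration("wrist");H=np.array([.430,.104]);ex=np.array([.9989,-.047]);ey=np.array([.047,.9989])
f=lambda a,b,z:[*(H+a/1e3*ex+b/1e3*ey),z]
print(proj(c,[f(51,120,.09),f(51,2,.09),f(221,120,.09),f(51,0,.112),f(35,0,.112)]).round())
E
```

```text
t 14.5 p [562.1 157.1 240.2] yaw 177.24 tz [-0.002  0.002 -1.   ] w 28.8 gf 59.8 F [ 0.6 -0.4 -0.8] q [0.27 0.41 0.25 1.41 0.   0.32]
t 14.55 p [562.3 156.9 240.7] yaw 177.2 tz [-0.002  0.003 -1.   ] w 28.7 gf 59.8 F [ 0.5 -0.8 -1.8] q [0.27 0.41 0.25 1.41 0.   0.32]
[[357.  94.]
 [205.  94.]
 [345. 289.]
 [196.  94.]
 [195.  70.]]
```

View pics/w5.png

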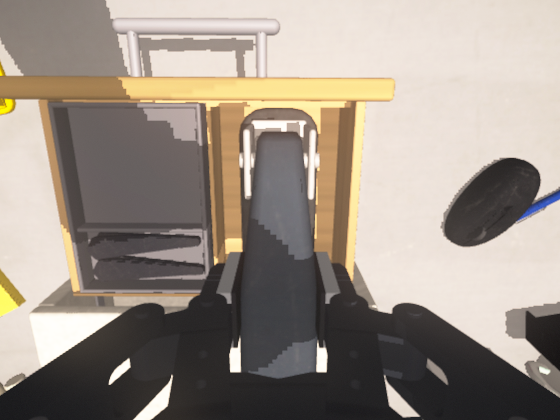

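```bash
python3 - <<'E'
from look import *
o,M=st();c=bot.calibration("wrist")
for n,u,v,z in(("tray front outer",130,104,.0935),("tray rear outer",130,293,.0935),("drawer rear wall inner?",140,300,.09),("panel rear",280,99,.112),("panel front",280,77,.112),("handle",195,27,.095),("stapler front",278,109,.209),("stapler front hi",278,109,.22),("L side in",353,180,.09),("tray left out",210,180,.0935)):
    p=atz(c,u,v,z);d=M.T@(p-o["eef_pos"])*1000;print(n,(p*1000).round(1),"tool",d.round(1))
E
```

```text
t 14.55 p [562.3 156.9 240.7] yaw 177.2 tz [-0.002  0.003 -1.   ] w 28.7 gf 59.8 F [ 0.5 -0.8 -1.8] q [0.27 0.41 0.25 1.41 0.   0.32]
tray front outer [485.5  45.7  93.5] tool [  71.1 -115.2  147. ]
tray rear outer [649.   17.8  93.5] tool [ -93.6 -135.1  146.7]
drawer rear wall inner? [658.7  24.   90. ] tool [-103.  -128.4  150.2]
panel rear [487.6 161.5 112. ] tool [ 74.7   0.6 128.8]
panel front [472.7 162.2 112. ] tool [ 89.6   0.5 128.8]
handle [434.6 102.4  95. ] tool [124.7 -61.1 145.7]
stapler front [492.2 159.6 209. ] tool [70.1 -0.9 31.8]
stapler front hi [492.  159.6 220. ] tool [70.4 -0.9 20.8]
L side in [555.  219.3  90. ] tool [ 10.2  61.5 150.9]
tray left out [548.3 101.1  93.5] tool [ 11.  -56.8 147.1]
```

Emit:
move_arm([
  [0, -8.5, 2, 0, 0, 0, 0],
  [0, 0, 0, 30, 0, 0, 0],
  [0, 0, 0, 40, 0, 0, 0],
  [0, 0, 0, 35, 0, 0, 0],
  [0, 0, 0, 25, 0, 0, 0],
  [0, 0, 0, 20, 0, 0, 0],
  [0, 0, 0, 15, 0, 0, 0],
  [0, 0, 0, 10, 0, 0, 0],
  [0, 0, 0, 10, 0, 0, 0],
  [0, 0, 0, 0, 0, 0, 0],
])

```text
clock: 15.38
eef_pos: [0.5704, 0.1596, 0.0549]
tool_rot: [0.024, 1.0, 0.001, -0.001]
ft_force: [-0.7, 0.1, -1.8]
grip_width: 0.029
grasp_force: 59.8
```

Emit:
move_arm([
  [0, 0, 0, 3, 0, 0, 0],
  [0, 0, 0, 2, 0, 0, 0],
  [0, 0, 0, 0, 0, 0, 0],
])

```text
clock: 15.63
eef_pos: [0.572, 0.1611, 0.0523]
tool_rot: [0.023, 1.0, 0.002, 0.001]
ft_force: [-1.2, -0.3, -1.8]
grip_width: 0.0286
grasp_force: 59.8
```

Emit:
move_arm([
  [0, 0, 0, 2, 0, 0, 0],
  [0, 0, 0, 1.5, 0, 0, 0],
  [0, 0, 0, 0, 0, 0, 0],
  [0, 0, 0, 0, 0, 0, 0],
])

```text
clock: 15.97
eef_pos: [0.5713, 0.1611, 0.0482]
tool_rot: [0.023, 1.0, 0.002, 0.0]
ft_force: [0.5, 1.0, -1.6]
grip_width: 0.0288
grasp_force: 59.8
```

Emit:
move_arm([
  [0, 0, 0, 1, 0, 0, 0],
  [0, 0, 0, 0, 0, 0, 0],
  [0.42, 0, 0, 0, 0, 0, 0],
  [0.5, 0, 0, 0, 0, 0, 0],
  [0.55, 0, 0, 0, 0, 0, 0],
  [0.55, 0, 0, -20, 0, 0, 0],
  [0.55, 0, 0, -40, 0, 0, 0],
  [0.55, 0, 0, -40, 0, 0, 0],
  [0.55, 0, 0, -40, 0, 0, 0],
  [0.55, 0, 0, -40, 0, 0, 0],
])

```text
clock: 16.8
eef_pos: [0.5709, 0.1603, 0.2291]
tool_rot: [0.023, 1.0, 0.002, 0.0]
ft_force: [1.2, -0.4, 0.4]
grip_width: 0.0468
grasp_force: 0.0
```

Emit:
move_arm([
  [0.7, 0, 0, 0, 0, 0, 0],
  [1, 0, 0, 0, 0, 0, 0],
])

```text
clock: 16.97
eef_pos: [0.5733, 0.1609, 0.231]
tool_rot: [0.023, 1.0, 0.003, 0.004]
ft_force: [-0.4, 0.4, 0.5]
grip_width: 0.0697
grasp_force: 0.0
```

```bash
python3 - <<'E'
from look import *
st();im=bot.camera("wrist");cv2.imwrite("pics/w6.png",im);box("card_stack",.017,"top")
E
```

```text
t 16.97 p [573.3 160.9 231. ] yaw 177.32 tz [ 0.008  0.006 -1.   ] w 69.7 gf 0.0 F [-0.4  0.4  0.5] q [0.27 0.43 0.25 1.38 0.   0.32]
card_stack 0.83 [316.3, 222.7, 33.4, 20.3] [ 532.9 -267. ] [93.1 59.6] long deg 83.0
card_stack 0.43 [154.8, 183.8, 103.3, 80.8] [549.2 115.2] [312.9 245.1] long deg 86.9
```

View pics/w6.png

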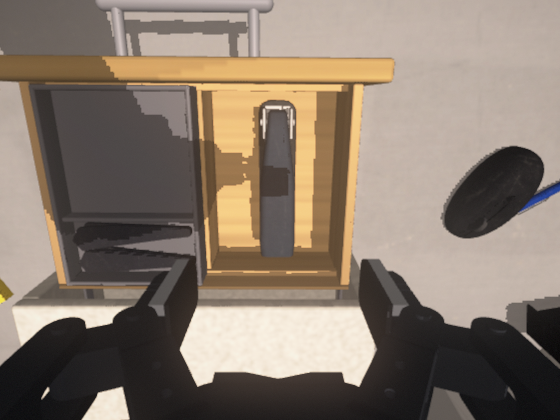

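Emit:
move_arm([
  [1, 2, -39, 0, 0, 0, 0],
  [1, 2, -39, 0, 0, 0, 0],
  [1, 2, -39, 0, 0, 0, 0],
  [1, 2, -39, 0, 0, 0, 0],
  [1, 2, -39, 0, 0, 0, 0],
  [1, 2, -39, 0, 0, 0, 0],
  [1, 2, -39, 0, 0, 0, 0],
  [1, 2, -39, 0, 0, 0, 0],
  [1, 2, -39, 0, 0, 0, 0],
  [1, 2, -39, 0, 0, 0, 0],
])

```text
clock: 17.95
eef_pos: [0.5314, -0.2297, 0.2233]
tool_rot: [0.023, 1.0, 0.003, -0.002]
ft_force: [0.4, -0.7, -0.1]
grip_width: 0.0854
grasp_force: 0.0
```

Emit:
move_arm([
  [1, 0, -39, 10, 0, 0, 0],
  [1, 0, 0, 10, 0, 0, 6.7],
  [1, 0, 0, 10, 0, 0, 6.7],
  [1, 0, 0, 10, 0, 0, 6.7],
  [1, 0, 0, 10, 0, 0, 6.7],
  [1, 0, 0, 0, 0, 0, 6.7],
  [1, 0, 0, 0, 0, 0, 6.7],
  [1, 0, 0, 0, 0, 0, 6.7],
  [1, 0, 0, 0, 0, 0, 6.7],
  [1, 0, 0, 0, 0, 0, 6.7],
])

```text
clock: 18.78
eef_pos: [0.5299, -0.2664, 0.1729]
tool_rot: [0.525, 0.851, 0.001, -0.003]
ft_force: [-0.1, -0.5, 0.4]
grip_width: 0.0853
grasp_force: 0.0
```

Emit:
move_arm([
  [1, 0, 0, 0, 0, 0, 6.7],
  [1, 0, 0, 0, 0, 0, 6.7],
  [1, 0, 0, 0, 0, 0, 6.7],
  [1, 0, 0, 0, 0, 0, 6.7],
  [1, 0, 0, 0, 0, 0, 6.7],
  [1, 0, 0, 0, 0, 0, 0],
  [1, 0, 0, 0, 0, 0, 0],
])

```text
clock: 19.37
eef_pos: [0.5303, -0.2666, 0.1736]
tool_rot: [0.745, 0.667, 0.001, -0.003]
ft_force: [0.4, 0.4, -0.2]
grip_width: 0.0857
grasp_force: 0.0
```

```bash
python3 - <<'E'
from look import *
o,M=st();c=box("card_stack",.014,save="pics/w7.png")
im=cv2.imread("pics/w7.png");m=((im.min(2)>150)).astype(np.uint8)
n,l,s,_=cv2.connectedComponentsWithStats(m);i=1+s[1:,4].argmax();ys,xs=np.nonzero(l==i)
P=np.array([atz(c,u,v,.017)[:2] for u,v in zip(xs,ys)]).astype(np.float32)*1000
print(s[i],cv2.minAreaRect(P))
E
```

```text
t 19.37 p [ 530.3 -266.6  173.6] yaw 83.68 tz [-0.003  0.005 -1.   ] w 85.7 gf 0.0 F [ 0.4  0.4 -0.2] q [-0.47  0.46  0.15  1.27  0.    1.21]
card_stack 0.57 [250.2, 138.5, 67.2, 103.1] [ 532.9 -270.9] [91.3 56.9] long deg 84.0
[ 237  113   80  125 6451] ((528.3141479492188, -257.55499267578125), (107.29642486572266, 68.18805694580078), 84.49578094482422)
```

Emit:
move_arm([
  [1, -2, 3, 30, 0, 0, 0],
  [1, 0, 0, 40, 0, 0, 0],
  [1, 0, 0, 40, 0, 0, 0],
  [0.9, 0, 0, 28, 0, 0, 0],
  [0.85, 0, 0, 16, 0, 0, 0],
  [0.8, 0, 0, 9, 0, 0, 0],
  [0.75, 0, 0, 0, 0, 0, 0],
  [0.5, 0, 0, 0, 0, 0, 0],
  [0.3, 0, 0, 0, 0, 0, 0],
  [0.3, 0, 0, 0, 0, 0, 0],
])

```text
clock: 20.3
eef_pos: [0.5356, -0.2696, 0.0145]
tool_rot: [0.746, 0.666, 0.002, 0.001]
ft_force: [-0.7, 0.6, 0.6]
grip_width: 0.052
grasp_force: 62.5
```

Emit:
move_arm([
  [0.3, 0, 0, 0, 0, 0, 0],
  [0.3, 0, 0, -10, 0, 0, 0],
  [0.3, 0, 0, -30, 0, 0, 0],
  [0.3, 0, 0, -40, 0, 0, 0],
  [0.3, 0, 0, -40, 0, 0, 0],
  [0.3, 0, 0, -40, 0, 0, 0],
  [0.3, 0, 0, -20, 0, 0, 0],
  [0.3, 0, 0, 0, 0, 0, 0],
  [0.3, 0, 0, 0, 0, 0, 0],
])

```text
clock: 21.05
eef_pos: [0.5351, -0.27, 0.1956]
tool_rot: [0.746, 0.666, 0.002, 0.001]
ft_force: [0.4, 0.4, -1.2]
grip_width: 0.0522
grasp_force: 62.7
```

```bash
python3 - <<'E'
from look import *
o,M=st();c=box("card_stack",o["eef_pos"][2]+.006,save="pics/w8.png")
E
```

```text
t 21.05 p [ 535.1 -270.   195.6] yaw 83.52 tz [ 0.005  0.001 -1.   ] w 52.2 gf 62.7 F [ 0.4  0.4 -1.2] q [-0.47  0.46  0.2   1.31  0.    1.21]
card_stack 0.97 [205.1, 173.0, 141.5, 200.0] [ 532.9 -266.9] [88.2 52.9] long deg 84.4
```

View pics/w8.png

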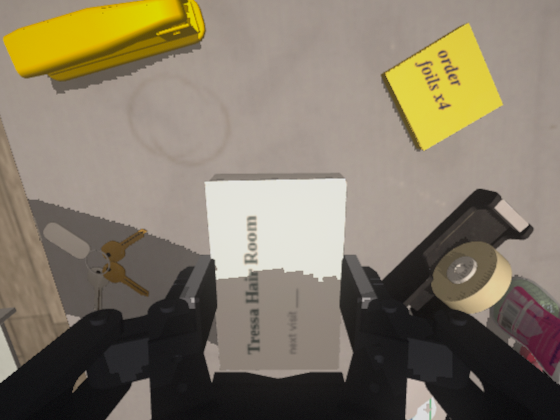

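Emit:
move_arm([
  [0.3, 0, 0, 0, 0, 0, -6.7],
  [0.3, 0, 0, 0, 0, 0, -6.7],
  [0.3, 0, 0, 0, 0, 0, -6.7],
  [0.3, 0, 0, 0, 0, 0, -6.7],
  [0.3, 0, 0, 0, 0, 0, -6.7],
  [0.3, 0, 0, 0, 0, 0, -6.7],
  [0.3, 0, 0, 0, 0, 0, -6.7],
  [0.3, 0, 0, 0, 0, 0, -6.7],
  [0.3, 0, 0, 0, 0, 0, -6.7],
  [0.3, 0, 0, 0, 0, 0, -6.7],
])

```text
clock: 21.98
eef_pos: [0.5327, -0.2688, 0.19]
tool_rot: [0.252, 0.968, 0.002, -0.003]
ft_force: [0.9, -0.1, -1.4]
grip_width: 0.0521
grasp_force: 62.7
```

Emit:
move_arm([
  [0.3, 0, 0, 0, 0, 0, -6.7],
  [0.3, 0, 0, 0, 0, 0, -6.7],
  [0.3, 0, 0, 0, 0, 0, -6.7],
  [0.3, 0, 0, 0, 0, 0, -6.7],
  [0.3, 1, 30, 0, 0, 0, 0],
  [0.3, 1, 39, 0, 0, 0, 0],
  [0.3, 1, 39, 0, 0, 0, 0],
  [0.3, 1, 39, 0, 0, 0, 0],
  [0.3, 1, 39, 0, 0, 0, 0],
  [0.3, 1, 39, 0, 0, 0, 0],
])

```text
clock: 22.82
eef_pos: [0.5368, -0.0426, 0.1912]
tool_rot: [0.024, 1.0, 0.002, -0.002]
ft_force: [0.7, -0.7, -0.5]
grip_width: 0.0519
grasp_force: 62.7
```

Emit:
move_arm([
  [0.3, 1, 39, 0, 0, 0, 0],
  [0.3, 1, 30, 0, 0, 0, 0],
  [0.3, 1, 18, 0, 0, 0, 0],
  [0.3, 0, 0, 0, 0, 0, 0],
  [0.3, 0, 0, 0, 0, 0, 0],
  [0.3, 0, 0, 0, 0, 0, 0],
  [0.3, 0, 0, 0, 0, 0, 0],
])

```text
clock: 23.4
eef_pos: [0.5391, 0.0415, 0.1928]
tool_rot: [0.024, 1.0, 0.002, -0.001]
ft_force: [-0.7, -0.2, -0.2]
grip_width: 0.0521
grasp_force: 62.7
```

```bash
python3 - <<'E'
from look import *
o,M=st();c=box("card_stack",o["eef_pos"][2]+.004,save="pics/w9.png")
P=lambda x,y:[538.4e-3-.0+x*.9989e-3+y*.047e-3,42.5e-3-x*.047e-3+y*.9989e-3,.0935]
q=proj(c,[P(-50.5,-55),P(-50.5,55),P(50.5,55),P(50.5,-55)]);print(q.round())
im=cv2.imread("pics/w9.png");cv2.polylines(im,[q.round().astype(np.int32)],True,(0,0,255),1);cv2.imwrite("pics/w9a.png",im)
E
```

```text
t 23.4 p [539.1  41.5 192.8] yaw 177.23 tz [-0.001  0.003 -1.   ] w 52.1 gf 62.7 F [-0.7 -0.2 -0.2] q [0.08 0.35 0.03 1.25 0.   0.12]
card_stack 0.59 [206.4, 173.8, 142.0, 197.7] [537.3  40.1] [54.5 90.7] long deg -2.1
[[197. 136.]
 [364. 136.]
 [354. 274.]
 [206. 274.]]
```

View pics/w9a.png

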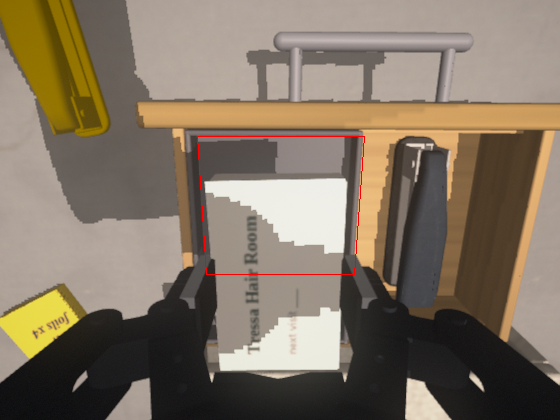

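```bash
python3 - <<'E'
from look import *
o=bot.get_obs();M=R.from_quat(o["tool_rot"]).as_matrix();c=bot.calibration("wrist")
T=lambda u,v,z:(M.T@(atz(c,u,v,o["eef_pos"][2]+z)-o["eef_pos"])*1000).round(1)
for z in(.003,.006):print(T(276,180,z),T(276,371,z),T(206,181,z),T(346,179,z))
print(T(276,174,-.012), atz(c,276,135,.0935),atz(c,192,180,.0935),atz(c,358,180,.0935))
E
```

```text
[44.6 -1.6 -3. ] [-44.8  -1.8  -3. ] [ 44.2 -28.6  -3.1] [45.  25.3 -2.9]
[45.3 -1.6 -6. ] [-42.1  -1.8  -6. ] [ 44.9 -27.9  -6.1] [45.6 24.7 -5.9]
[43.9 -1.7 12. ] [0.48744888 0.04208014 0.0935    ] [ 0.51487521 -0.01680658  0.0935    ] [0.5205228 0.0966106 0.0935   ]
```

Emit:
move_arm([
  [0.3, 1, -1, 20, 0, 0, 0],
  [0.3, 0, 0, 30, 0, 0, 0],
  [0.3, 0, 0, 25, 0, 0, 0],
  [0.3, 0, 0, 12, 0, 0, 0],
  [0.3, 0, 0, 8, 0, 0, 0],
  [0.3, 0, 0, 6, 0, 0, 0],
  [0.3, 0, 0, 2, 0, 0, 0],
  [0.3, 0, 0, 0, 0, 0, 0],
  [0.3, 0, 0, 0, 0, 0, 0],
])

```text
clock: 24.25
eef_pos: [0.5394, 0.042, 0.0916]
tool_rot: [0.024, 1.0, 0.002, 0.001]
ft_force: [-0.0, -0.2, -0.2]
grip_width: 0.0521
grasp_force: 62.8
```

Emit:
move_arm([
  [0.3, 0, 0, 2, 0, 0, 0],
  [0.3, 0, 0, 1, 0, 0, 0],
  [0.3, 0, 0, 0, 0, 0, 0],
])

```text
clock: 24.5
eef_pos: [0.5388, 0.0421, 0.088]
tool_rot: [0.023, 1.0, 0.002, 0.0]
ft_force: [-0.4, -0.7, -0.2]
grip_width: 0.0517
grasp_force: 62.8
```

Emit:
move_arm([
  [0.3, 0, 0, 1.5, 0, 0, 0],
  [0.3, 0, 0, 1, 0, 0, 0],
  [0.3, 0, 0, 0, 0, 0, 0],
  [0.3, 0, 0, 0, 0, 0, 0],
])

```text
clock: 24.83
eef_pos: [0.5398, 0.0421, 0.0867]
tool_rot: [0.023, 1.0, 0.002, 0.002]
ft_force: [-1.0, -1.2, 6.3]
grip_width: 0.0517
grasp_force: 63.4
```

Emit:
move_arm([
  [0.68, 0, 0, -1, 0, 0, 0],
  [0.72, 0, 0, 0, 0, 0, 0],
  [0.72, 0, 0, 0, 0, 0, 0],
  [0.72, 0, 0, -15, 0, 0, 0],
  [0.72, 0, 0, -30, 0, 0, 0],
  [0.72, 0, 0, -30, 0, 0, 0],
  [0.72, 0, 0, 0, 0, 0, 0],
])

```text
clock: 25.42
eef_pos: [0.5421, 0.0421, 0.1669]
tool_rot: [0.023, 1.0, 0.002, 0.005]
ft_force: [1.0, -0.1, 0.5]
grip_width: 0.0614
grasp_force: 0.0
```

Emit:
move_arm([
  [0.3, 38, 14, 0, 0, 0, 0],
  [0, 38, 14, 0, 0, 0, 0],
  [0, 38, 14, 0, 0, 0, 0],
  [0, 39, 14, 0, 0, 0, 0],
  [0, 0, 0, 0, 0, 0, 0],
  [0, 0, 0, 0, 0, 0, 0],
])

```text
clock: 25.92
eef_pos: [0.386, 0.1053, 0.1609]
tool_rot: [0.022, 1.0, 0.002, -0.0]
ft_force: [0.5, -0.8, 0.4]
grip_width: -0.0
grasp_force: 0.0
```

```bash
python3 - <<'E'
from look import *
st();box("card_stack",.09,"top",n=1);box("card_stack",.09,"scene",n=1,save="pics/s2.png");box("stapler",.05,"scene",n=2)
a=bot.camera("top");b=cv2.imread("pics/s2.png")
cv2.imwrite("pics/mix.png",np.vstack([cv2.resize(a[125:225,140:290],(600,400)),cv2.resize(b[80:230,280:480],(600,200*9//4))])[:,:][:600] if False else np.hstack([cv2.resize(a[130:230,145:275],(390,300)),cv2.resize(b[90:240,290:470],(400,300))]))
E
```

```text
t 25.92 p [386.  105.3 160.9] yaw 177.47 tz [-0.001  0.003 -1.   ] w -0.0 gf 0.0 F [ 0.5 -0.8  0.4] q [ 0.26  0.1  -0.38  1.09  0.    0.31]
card_stack 0.79 [218.3, 210.8, 21.9, 32.4] [539.1  42.3] [55.9 88.4] long deg -1.9
card_stack 0.68 [301.4, 136.5, 40.1, 37.2] [546.6  36.6] [64.3 97.5] long deg -2.3
stapler 0.88 [215.0, 165.2, 52.4, 42.0] [ 434.4 -147. ] [160.8  56.9] long deg 5.0
stapler 0.64 [340.6, 127.3, 41.0, 33.2] [571.3 156.9] [ 58.7 113.4] long deg -2.2
```

View pics/mix.png

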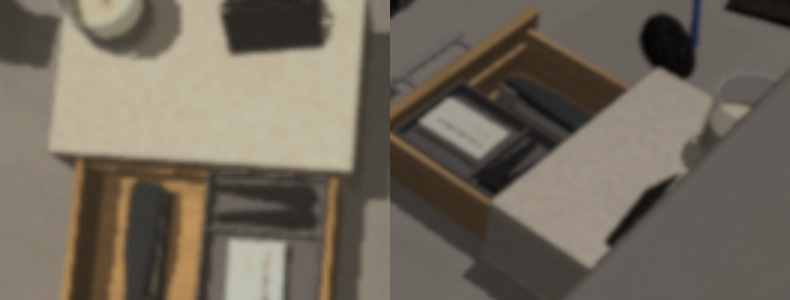

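The card stack lies flat in the tray's front bay at the right end, and the stapler stands in the left well. Next I close the drawer.

Emit:
move_arm([
  [0, 0, 0, 35, 0, 0, 0],
  [0, 0, 0, 35, 0, 0, 0],
  [0, 0, 0, 8, 0, 0, 0],
  [0, -10, 0, 0, 0, 0, 0],
  [0, -10, 0, 0, 0, 0, 0],
  [0, -10, 0, 0, 0, 0, 0],
  [0, -12, 0, 0, 0, 0, 0],
  [0, -14, 0, 0, 0, 0, 0],
  [0, -14, 0, 0, 0, 0, 0],
  [0, -14, 0, 0, 0, 0, 0],
])

```text
clock: 27.1
eef_pos: [0.4745, 0.1012, 0.0849]
tool_rot: [0.024, 1.0, 0.002, 0.001]
ft_force: [-2.1, 0.2, -1.5]
grip_width: 0.0004
grasp_force: 1.1
```

Emit:
move_arm([
  [0, -14, 0, 0, 0, 0, 0],
  [0, -14, 0, 0, 0, 0, 0],
  [0, -14, 0, 0, 0, 0, 0],
  [0, -14, 0, 0, 0, 0, 0],
  [0, -14, 0, 0, 0, 0, 0],
  [0, -12, 0, 0, 0, 0, 0],
  [0, -10, 0, 0, 0, 0, 0],
  [0, -8, 0, 0, 0, 0, 0],
  [0, -5, 0, 0, 0, 0, 0],
  [0, 0, 0, 0, 0, 0, 0],
])

```text
clock: 27.93
eef_pos: [0.5796, 0.0963, 0.0844]
tool_rot: [0.024, 1.0, 0.002, 0.002]
ft_force: [1.3, -0.7, 0.7]
grip_width: 0.0002
grasp_force: 0.0
```

Emit:
move_arm([
  [0, -3, 0, 0, 0, 0, 0],
  [0, -3, 0, 0, 0, 0, 0],
  [0, 0, 0, 0, 0, 0, 0],
])

```text
clock: 28.18
eef_pos: [0.5837, 0.0962, 0.0837]
tool_rot: [0.023, 1.0, 0.002, 0.001]
ft_force: [-0.2, 0.4, 0.2]
grip_width: 0.0
grasp_force: 0.0
```

Emit:
move_arm([
  [0, -2, 0, 0, 0, 0, 0],
  [0, -2, 0, 0, 0, 0, 0],
  [0, -2, 0, 0, 0, 0, 0],
  [0, 0, 0, 0, 0, 0, 0],
])

```text
clock: 28.52
eef_pos: [0.5856, 0.096, 0.0832]
tool_rot: [0.023, 1.0, 0.002, -0.003]
ft_force: [-9.6, 0.1, 6.4]
grip_width: -0.0002
grasp_force: 4.9
```

Emit:
move_arm([
  [0, -2, 0, 0, 0, 0, 0],
  [0, -2, 0, 0, 0, 0, 0],
  [0, 0, 0, 0, 0, 0, 0],
])

```text
clock: 28.77
eef_pos: [0.5857, 0.096, 0.0829]
tool_rot: [0.023, 1.0, 0.002, -0.007]
ft_force: [-19.1, 0.7, 12.9]
grip_width: 0.0002
grasp_force: 9.6
```

Emit:
move_arm([
  [0, 12, 0, 0, 0, 0, 0],
  [0, 20, 0, 0, 0, 0, 0],
  [0, 20, 0, -10, 0, 0, 0],
  [0, 20, 0, -30, 0, 0, 0],
  [0, 20, 0, -35, 0, 0, 0],
  [0, 20, 0, -35, 0, 0, 0],
  [0, 35, 0, 0, 0, 0, 0],
  [0, 35, 0, 0, 0, 0, 0],
  [0, 0, 0, 0, 0, 0, 0],
  [0, 0, 0, 0, 0, 0, 0],
])

```text
clock: 29.6
eef_pos: [0.4098, 0.1037, 0.1937]
tool_rot: [0.023, 1.0, 0.002, 0.001]
ft_force: [0.5, 0.8, 0.7]
grip_width: 0.0002
grasp_force: 0.0
```

```bash
python3 - <<'E'
from look import *
st();box("sticky_notes",.015,"top",n=1);box("tape_dispenser",.04,"top",n=1);box("tray","top" and .09,"top",n=1);c=box("drawer_handle",.1,"top",n=1,save="pics/t9.png")
box("drawer_handle",.1,"wrist",n=1)
im=cv2.imread("pics/t9.png").astype(int)
# column profile across panel/cabinet edge at cab y = +40, -90
for yy in(.04,-.09):
    L=[]
    for k in range(-60,21,4):
        p=np.array([.7407,.0894])+(-.09+k/1e3)*np.array([.9989,-.047])+yy*np.array([.047,.9989])
        u,v=proj(c,[[*p,.118]])[0];L.append((k,*im[int(round(v)),int(round(u))]))
    print(yy,[(int(a),int(b),int(d)) for a,b,_,d in L])
E
```

```text
t 29.6 p [409.8 103.7 193.7] yaw 177.38 tz [ 0.001  0.004 -1.   ] w 0.2 gf 0.0 F [0.5 0.8 0.7] q [ 0.25  0.11 -0.27  1.18  0.    0.29]
sticky_notes 0.59 [161.1, 110.7, 108.8, 97.5] [751.6 116.1] [352.8 292.4] long deg 85.0
tape_dispenser 0.94 [343.0, 159.3, 43.3, 42.6] [ 691.2 -359.6] [137.4  63.6] long deg 44.4
tray 0.69 [342.7, 158.3, 46.2, 42.8] [ 680.4 -349.5] [131.7  61. ] long deg 44.4
drawer_handle 0.9 [161.7, 183.4, 101.7, 22.5] [624.4  93.8] [295.   60.2] long deg 86.9
0.04 [(-60, 111, 133), (-56, 101, 117), (-52, 114, 129), (-48, 101, 116), (-44, 100, 115), (-40, 104, 120), (-36, 103, 118), (-32, 101, 116), (-28, 100, 115), (-24, 97, 113), (-20, 77, 91), (-16, 59, 116), (-12, 69, 149), (-8, 75, 160), (-4, 72, 154), (0, 64, 118), (4, 84, 115), (8, 145, 182), (12, 152, 187), (16, 150, 186), (20, 151, 186)]
-0.09 [(-60, 92, 111), (-56, 92, 112), (-52, 88, 107), (-48, 71, 86), (-44, 69, 84), (-40, 86, 103), (-36, 72, 88), (-32, 54, 70), (-28, 37, 61), (-24, 34, 58), (-20, 41, 75), (-16, 54, 112), (-12, 71, 148), (-8, 73, 158), (-4, 70, 145), (0, 61, 109), (4, 127, 159), (8, 150, 182), (12, 152, 187), (16, 153, 187), (20, 155, 188)]
```

```bash
python3 -c "from workcell import bot;print(bot.job_done())"
```

```text
the job is handed in; nothing more can be done
None
```

The job is handed in: the tray is at the right end, the stapler stands in the left well, the cards lie flat in the front bay, and the drawer pushed to its stop and measured flush with the cabinet. I viewed 11 pictures instead of 10, and I did not look at the inside again after closing it.

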